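# Uncover the calibration polariser and set it to 40 degrees

## Task

Take the bayonet cover off the polariser mount (press it down, give it a quarter turn anticlockwise, lift it off) and set it down gently, handle up, in the middle of the round grey mat. Then turn the polariser's dial by its knurled hub until the scale reads 40 degrees at the index line, let go, and leave everything else where it stands.

Things in the scene. Friction and masses are not known exactly. Their poses are not given: they have to be found in the camera images.
- mount: Polariser mount fixed to the table: round aluminium plate, 184 mm diameter, 20 mm thick, with a 109 mm diameter boss up to 32 mm, carrying the dial and two steel bayonet lugs around the boss (radius 64 to 84 mm, tops 42 mm above the table). Origin: centre of the underside, on the table; z up on the dial's axis; x points to the notch of one lug (the other is at -x).
- lug_notch (a point): The lug notch at the mount's +x that holds one tab of the locked cover: 68 mm from the axis, 36 mm above the table. From each notch a low-roofed track runs 58 degrees anticlockwise seen from above to an open end; clockwise of each notch is a stop.
- cover: Loose grey bayonet cover, 0.2 to 0.3 kg: upside-down cup, 122 mm diameter, 52 mm tall, with a black bar handle on top (70 mm long, 16 wide, 32 tall, top 84 mm above the rim) and two steel tabs at the rim (18 mm wide, 6 thick, out to radius 72 mm). Origin: centre of the open rim, z up; x along the handle and through both tabs. Starts locked: rim 30 mm up, x along the mount's x.
- cover_tab (a point): Top outer end of the cover's tab at its +x. A sprung seat under the rim holds the tabs up in the notches (about 5 N, 0.6 N more per mm). Push the cover down 6 to 10 mm (8 is best, 10 the hard stop), keep it down while turning it anticlockwise seen from above; it is free after 70 to 110 degrees and lifts straight up, clear of hub and lugs once its rim is 70 mm above the table.
- cover_grip (a point): Point to grip on the cover's bar handle: on the cover's axis, 75 mm above its rim, 23 mm above the cover's flat top and 9 mm below the handle's top.
- dial (a joint): Scale reading at the index, radians (40 degrees = 0.698); grows as the dial turns anticlockwise seen from above; range -5 to 125 degrees, starts at 69 to 115, stays where left (friction 0.08 N m). Dial: black disc, 96 mm diameter, top 38 mm above the table; white tick every 10 degrees from 0 to 120, longer every 30, broad bar at 0, running clockwise from the bar. Hidden under the cover.
- hub (a point): Centre of the flat top of the dial's knurled hub, 64 mm above the table, on the dial's axis. The hub is a round aluminium cylinder, 46 mm diameter, 26 mm tall, rising from the dial; grip it across from above, at any yaw.
- index (a point): Where the index line meets the dial's rim: 48 mm from the axis, 38 mm above the table, 45 degrees clockwise of the mount's x seen from above. The index is a dark line, raised on the boss next to the dial and carried on out across the plate to its edge.
- mat: Round grey mat, 200 mm diameter, 3 mm thick, fixed to the table. Origin: centre of its underside, on the table.
- bottle_small: Bystander, not to be disturbed: small amber glass bottle, 44 mm diameter, 95 mm tall, standing between the mount and the mat. Origin: centre of its underside.
- bottle_large: Bystander, not to be disturbed: large amber bottle, 84 mm diameter, 190 mm tall, behind. Origin: centre of its underside.
- bottle_mid: Bystander, not to be disturbed: amber bottle, 64 mm diameter, 140 mm tall, behind. Origin: centre of its underside.
- carton: Bystander, not to be disturbed: white carton, 85 x 85 x 120 mm tall, behind. Origin: centre of its underside.
- plate: Bystander, not to be disturbed: white 96-well plate, 127 x 85 x 14 mm. Origin: centre of its underside.
- mouse: Bystander, not to be disturbed: black computer mouse, 100 x 58 x 30 mm. Origin: centre of its underside.
- driver: Bystander, not to be disturbed: screwdriver, 170 mm long, lying near the robot; origin at its middle
Not all that is in view belongs to the job. Leave any pink look-alike of the cover alone. What is shaped like the mount but blue is not meant.

How it is judged:
By the outcome, as a careful person would: the job done as asked, in the order asked, and still so for the second after the job is handed in, with the robot touching nothing.
It also fails if it takes over 59 s, if anything falls off the work surface, if the arm or the gripper's body presses on something with over 40 N, if the wrist force passes 120 N, or if a joint passes its speed limit or range.

## Robot

A 7-joint arm with a two-finger parallel gripper is mounted at the origin on the work surface. World frame = base frame: x ahead of the robot, y to its left, z up, the work surface at z = 0. Lengths are in m, angles in rad, forces in N, time in s.
With the tool pointing down it reaches from about 0.425 to 1.025 m from the base axis. Payload 3.6 kg.
Tool frame: the origin (TCP) lies between the finger pads; the fingertips stand 14 mm ahead of it and the grasp point (between the pads) lies 5 mm behind it; z points along the fingers, y is the direction in which the jaws open and shut (so a half turn about z gives the same grasp; the last joint's range is limited). The gripper opens to 85 mm and grips with 20 to 120 N. Pads are 22 mm wide; open, the fingers measure 114 mm over their backs; the gripper's body (76 mm by 85 mm) begins 54 mm behind the grasp point. The pads swing forward as they close: fully open they stand 13 mm farther back than shut.
Start: joints at [1.206, 0.591, 0.048, 1.609, -0.033, 0.943, -0.034], TCP at [0.194, -0.699, 0.245] pointing down, gripper open.
Joint ranges: [-2.69, 2.69], [-0.47, 2.24], [-1.27, 1.36], [0.19, 2.51], [-1.53, 4.68], [0.08, 2.07], [-3.09, 3.09]. Speed limits (rad/s): [2.57, 2.57, 3.14, 3.14, 3.14, 3.14, 3.14].

## Interface

Orientations are given as a unit quaternion [w, x, y, z].
In Python, from rig import ctrl gives the robot as it stands.
- The arm moves only by the tool send_rows, never from a script. Its argument "steps" is a list of rows, each an object of numbers: "wx", "wy", "wz": the turn, a rotation vector about the tool's x, y, z in degrees; "x", "y", "z": the shift along the tool's x, y, z in m; "claw": the gripper command: -1 is fully open, 1 is shut, values between are in proportion. A call has 1 to 8 rows; each row shifts and turns the commanded pose from where the row before left it, along the tool's axes as they then stand; what a row does not reach is not made up. A row lasts 1/8 s, in which the tool goes at most 62.5 mm and 10.7 degrees, less where a joint would pass 70% of its speed; a pose out of reach is approached as far as the arm can. A call is refused whole if a number of a shift passes 0.0625 or a number of a turn 10.7, either way. A call with a gripper value outside its range is refused whole. The fingers move at their own pace and stop on an object; "grip_force" is the grip in N (left out, the last holds). Time passes only in rows, so rows that do not move let the fingers close. It gives the time, the measured TCP pose, the force and the opening at its end, in the units of the state.
- ctrl.read_state(): the state, without advancing time (a new reading comes with each control period).
- ctrl.camera(name): name is "scene" or "top" or "wrist"; returns the picture (384x512x3 uint8, red, green, blue); there is no depth.
- ctrl.calibration(name): a dict with "camera_matrix" (3x3 intrinsics, pixels), "distortion" ([k1, k2, p1, p2, k3] as OpenCV has them; the pictures are not rectified), "pose" (4x4, takes a point from camera to world coordinates); the wrist camera has in their place "tool_from_camera" (4x4, takes a point from camera to tool coordinates, whose origin is the TCP and whose axes are the flange's). Camera axes: x right, y down, z forward; pixel columns grow to the right and rows downward; lengths in m; the calibration is good to about 2 mm. A picture is of the moment at which its call begins: read the wrist's pose just before it. calibration takes no time and is no camera call.
- ctrl.hand_in(): hands the job in, once; it reports no verdict.
The state is a dict: "time_s": time; "joint_positions": joint angles; "qvel": joint speeds; "tau": joint torques, N m; "eef_pos": TCP position; "orientation": TCP orientation; "contact_force": force on the tool from outside, world axes, zero at the start; "ft_torque": the same for the moment, N m; "finger_gap": finger opening in m.
Only numpy, scipy, OpenCV 4.12 (cv2) and the standard library are available. Lean on these libraries where they do the work, as an engineer would, in place of code of your own. Each camera call takes 0.05 s, during which the arm holds its last target.

## Working session

There is one attempt and no reset: what is moved stays moved. The work goes in short steps, Python scripts to look and compute and a tool call to move; the robot and the scene stay as the last step left them, time stands still between calls to the robot, and variables do not carry over. Pictures are saved under pics/ and viewed, and the job is handed in when it is done.

Besides the shell and the picture viewer there is one more tool, called after "Call:" as name(argument=value, ...), one argument or row to a line, values as JSON. send_rows: Moves the arm, as the interface text tells. Its arguments: {"type":"object","properties":{"steps":{"type":"array","items":{"type":"object","properties":{"wx":{"type":"number"},"wy":{"type":"number"},"wz":{"type":"number"},"x":{"type":"number"},"y":{"type":"number"},"z":{"type":"number"},"claw":{"type":"number"}}}},"grip_force":{"type":"number"}},"required":["steps"]}

```bash
ls; mkdir -p pics; python3 - <<'E'
from rig import ctrl
import cv2
s=ctrl.read_state(); print({k:(s[k]) for k in s})
for n in ["scene","top","wrist"]:
    im=ctrl.camera(n); cv2.imwrite(f"pics/{n}0.png",im[:,:,::-1]); c=ctrl.calibration(n); print(n,c)
E
```

```text
pics
{'time_s': 0.0, 'joint_positions': array([ 1.20651184,  0.592114  ,  0.04828808,  1.60985331, -0.03330473,
        0.94271999, -0.03370801]), 'qvel': array([ 1.22381202e-03, -1.61830584e-04, -7.00385557e-04, -1.10836756e-03,
       -1.08556819e-03,  2.84081438e-04,  9.72797024e-05]), 'tau': array([-1.00128644e-03, -5.48697996e+01,  1.54570531e+00, -1.98124427e+01,
        9.33045434e-03,  8.93441640e-03, -2.04863923e-06]), 'eef_pos': array([ 0.19372493, -0.69778998,  0.24413271]), 'orientation': array([-1.12506299e-03,  9.90842502e-01,  1.35017870e-01, -2.12895321e-04]), 'contact_force': array([ 0.14118543, -0.18738236, -0.6047194 ]), 'ft_torque': array([-0.01339556, -0.00123521,  0.05528613]), 'finger_gap': 0.08519253781196927}
scene {'camera_matrix': array([[365.95140328,   0.        , 253.72566973],
       [  0.        , 365.95140328, 194.85269846],
       [  0.        ,   0.        ,   1.        ]]), 'distortion': array([-0.00219733,  0.        ,  0.        ,  0.        ,  0.        ]), 'pose': array([[-0.15532907,  0.83670088, -0.52517094,  1.14919094],
       [ 0.98784568,
[... 703 characters left out ...]
.00000000e+00,  0.00000000e+00,  0.00000000e+00,
         1.00000000e+00]])}
wrist {'camera_matrix': array([[282.17108313,   0.        , 259.94473856],
       [  0.        , 282.17108313, 189.65686961],
       [  0.        ,   0.        ,   1.        ]]), 'distortion': array([-0.0265346,  0.       ,  0.       ,  0.       ,  0.       ]), 'tool_from_camera': array([[-7.93777013e-04, -9.46505567e-01, -3.22686508e-01,
         8.34808182e-02],
       [ 9.99999423e-01, -9.84683366e-04,  4.28377785e-04,
         3.53070317e-04],
       [-7.23205996e-04, -3.22685982e-01,  9.46505802e-01,
        -1.28011950e-01],
       [ 0.00000000e+00,  0.00000000e+00,  0.00000000e+00,
         1.00000000e+00]])}
```

View pics/scene0.png

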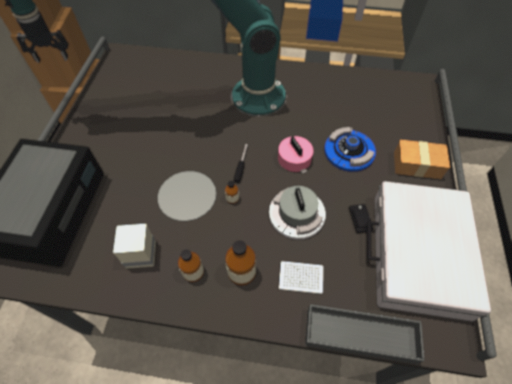

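View pics/top0.png

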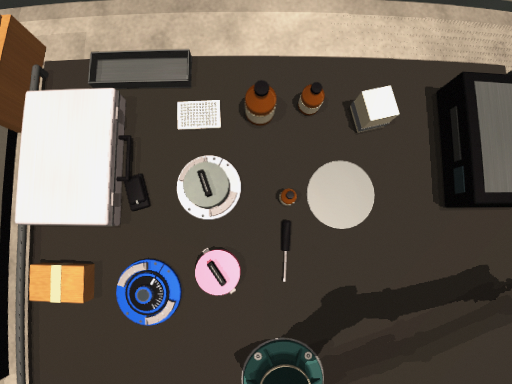

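View pics/wrist0.png

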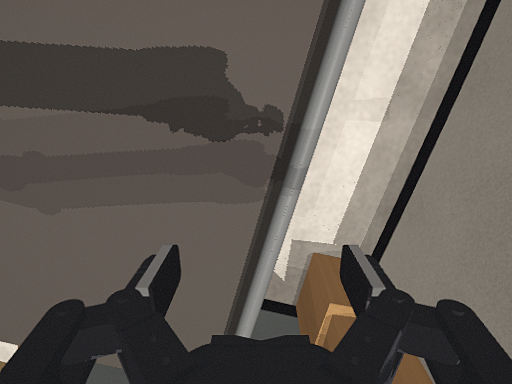

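Candidates: grey cover on the aluminium mount at top (207,185) / scene (298,205); pink look-alike at top (217,272) / scene (296,152); blue mount at top (149,292) / scene (350,148). I choose the grey cover on the aluminium mount, and check it in close crops.

```bash
cat > h.py <<'E'
import numpy as np, cv2
from scipy.spatial.transform import Rotation as R
from rig import ctrl
def cal(n,st=None):
    c=ctrl.calibration(n); K=np.array(c["camera_matrix"]);D=np.array(c["distortion"])
    if n!="wrist": return K,D,np.array(c["pose"])
    st=st or ctrl.read_state(); T=np.eye(4); q=st["orientation"]; T[:3,:3]=R.from_quat([q[1],q[2],q[3],q[0]]).as_matrix(); T[:3,3]=st["eef_pos"]
    return K,D,T@np.array(c["tool_from_camera"])
def rays(n,px,C=None):
    K,D,P=C or cal(n); u=cv2.undistortPoints(np.array(px,float).reshape(-1,1,2),K,D).reshape(-1,2)
    d=np.c_[u,np.ones(len(u))]@P[:3,:3].T
    return P[:3,3],d/np.linalg.norm(d,axis=1)[:,None]
def plane(n,px,z,C=None):
    o,d=rays(n,px,C); return o+d*((z-o[2])/d[:,2])[:,None]
def tri(obs):
    A=np.zeros((3,3));b=np.zeros(3);L=[]
    for o,d in obs:
        d=d.reshape(3);M=np.eye(3)-np.outer(d,d);A+=M;b+=M@o;L.append((M,o))
    p=np.linalg.solve(A,b); return p,[np.linalg.norm(M@(p-o)) for M,o in L]
def proj(n,pts,C=None):
    K,D,P=C or cal(n); W=np.linalg.inv(P)
    return cv2.projectPoints(np.array(pts,float).reshape(-1,3),cv2.Rodrigues(W[:3,:3])[0],W[:3,3],K,D)[0].reshape(-1,2)
def crop(f,x,y,w,h,s,out):
    im=cv2.imread(f)[y:y+h,x:x+w]; cv2.imwrite(out,cv2.resize(im,None,fx=s,fy=s,interpolation=cv2.INTER_CUBIC))
E
python3 - <<'E'
from h import *
import numpy as np
crop("pics/top0.png",165,145,85,85,7,"pics/ct.png")
crop("pics/scene0.png",255,175,85,75,7,"pics/cs.png")
E
```

```text
(no output)
```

View pics/ct.png

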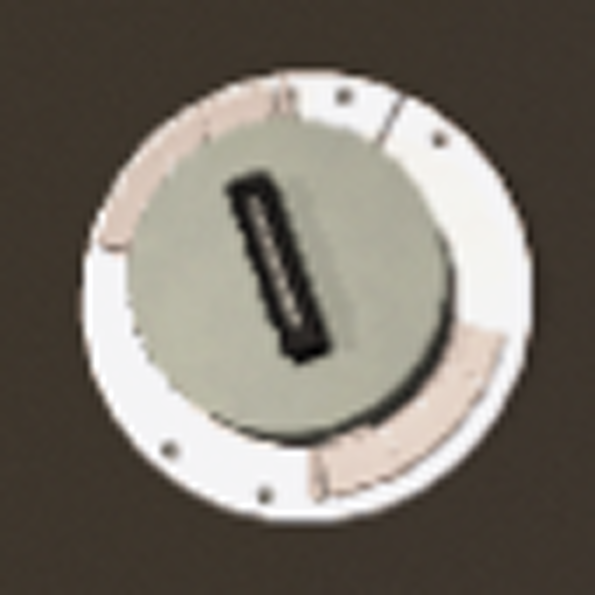

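View pics/cs.png

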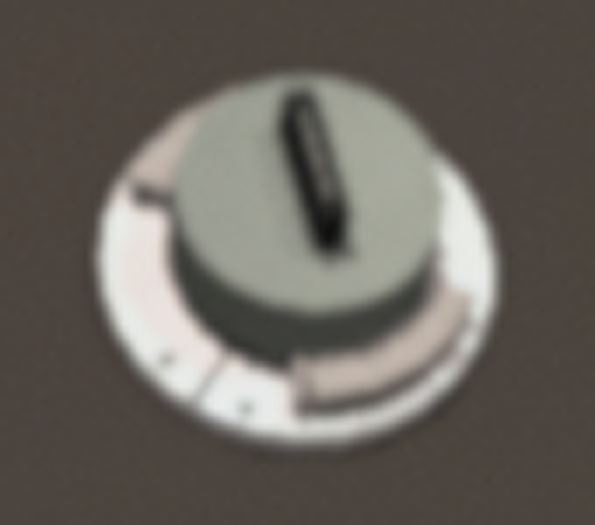

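The crops show the grey cover on the white plate, with two steel lugs, the dark index line at top (222,162), and the handle running from (200,171) to (209,196). This is the right one. Next I measure it.

```bash
python3 - <<'E'
from h import *
from scipy.optimize import least_squares
def circ(P):
    A=np.c_[2*P[:,:2],np.ones(len(P))];s=np.linalg.lstsq(A,(P[:,:2]**2).sum(1),rcond=None)[0]
    return s[0],s[1],np.sqrt(s[2]+s[0]**2+s[1]**2)
box={"top":dict(plate=(170,150,80,75),mat=(300,155,80,78)),"scene":dict(plate=(262,178,72,66),mat=(150,165,72,62))}
obs={}
for n in box:
    im=cv2.imread(f"pics/{n}0.png");hsv=cv2.cvtColor(im,cv2.COLOR_BGR2HSV)
    for k,(x,y,w,h) in box[n].items():
        m=np.zeros(im.shape[:2],np.uint8);m[y:y+h,x:x+w]=(im[y:y+h,x:x+w].max(2)>115)*255
        cs=cv2.findContours(m,cv2.RETR_EXTERNAL,cv2.CHAIN_APPROX_NONE)[0];c=max(cs,key=cv2.contourArea)
        c=cv2.convexHull(c).reshape(-1,2).astype(float)
        e=cv2.fitEllipse(c.astype(np.float32)); obs[k,n]=e[0]
        for z in ((0.02,0) if k=="plate" else (0.003,)):
            print(n,k,z,np.round(circ(plane(n,c,z)),4),"ell",np.round(e[0],1))
    # handle
for k in("plate","mat"):
    print(k,tri([rays(n,obs[k,n]) for n in box]))
# handle blob
for n,(x,y,w,h) in {"top":(190,162,30,40),"scene":(290,184,20,30)}.items():
    im=cv2.imread(f"pics/{n}0.png");m=np.zeros(im.shape[:2],np.uint8);m[y:y+h,x:x+w]=(im[y:y+h,x:x+w].max(2)<100)*255
    c=max(cv2.findContours(m,cv2.RETR_EXTERNAL,cv2.CHAIN_APPROX_NONE)[0],key=cv2.contourArea)
    r=cv2.minAreaRect(c);print(n,r); obs["h",n]=r[0]; b=cv2.boxPoints(r); e=plane(n,b,0.11);print(np.round(e,3))
print("handle",tri([rays(n,obs["h",n]) for n in box]))
E
```

```text
top plate 0.02 [0.5412 0.2085 0.0919] ell [208.4 187. ]
top plate 0 [0.5437 0.2108 0.0938] ell [208.4 187. ]
top mat 0.003 [ 0.5224 -0.1716  0.0994] ell [340.2 194.2]
scene plate 0.02 [0.5393 0.2097 0.0962] ell [297. 212.]
scene plate 0 [0.5276 0.2105 0.098 ] ell [297. 212.]
scene mat 0.003 [ 0.5221 -0.171   0.1002] ell [186.4 195.5]
plate (array([0.54077408, 0.20974123, 0.01516415]), [np.float64(0.00100795927980336), np.float64(0.0010079592798033924)])
mat (array([ 0.52207404, -0.17263075, -0.00421811]), [np.float64(6.40499537233771e-06), np.float64(6.404995372347884e-06)])
top ((204.31385803222656, 182.8892364501953), (27.845949172973633, 7.211102485656738), 70.55996704101562)
[[0.571 0.229 0.11 ]
 [0.578 0.212 0.11 ]
 [0.509 0.187 0.11 ]
 [0.503 0.204 0.11 ]]
scene ((299.28106689453125, 199.4135284423828), (23.747434616088867, 6.32284688949585), 72.89727020263672)
[[0.515 0.186 0.11 ]
 [0.505 0.204 0.11 ]
 [0.584 0.232 0.11 ]
 [0.593 0.215 0.11 ]]
handle (array([0.54181615, 0.20997219, 0.0965546 ]), [np.float64(0.00014254286624858464), np.float64(0.00014254286624850346)])
```

```bash
cat >> h.py <<'E'
def totool(goal,st=None):
    st=st or ctrl.read_state();q=st["orientation"];M=R.from_quat([q[1],q[2],q[3],q[0]]).as_matrix()
    return M.T@(np.array(goal)-st["eef_pos"])
def yaw(st=None):
    st=st or ctrl.read_state();q=st["orientation"];M=R.from_quat([q[1],q[2],q[3],q[0]]).as_matrix()
    return np.degrees(np.arctan2(M[1,0],M[0,0])), M[:,2]
E
python3 - <<'E'
from h import *
st=ctrl.read_state();print(yaw(st))
W=[[.42,-.50,.27],[.6,-.1,.28],[.541,.209,.25]];p=st["eef_pos"]
for w in W:
    print(np.round(totool(w,st)-totool(p,st),4),np.linalg.norm(np.array(w)-p)/.0625);p=np.array(w)
E
```

```text
(np.float64(15.518583444334004), array([-5.52921370e-04,  1.65062851e-03, -9.99998485e-01]))
[ 0.2709 -0.1303 -0.0254] 4.827106897686235
[ 0.2805 -0.3373 -0.0094] 7.019971509913698
[ 0.0258 -0.3135  0.0305] 5.056151896452479
```

Call:
send_rows(
  steps=[
    {"x": 0.054, "y": -0.026, "z": -0.005},
    {"x": 0.054, "y": -0.026, "z": -0.005},
    {"x": 0.054, "y": -0.026, "z": -0.005},
    {"x": 0.054, "y": -0.026, "z": -0.005},
    {"x": 0.054, "y": -0.026, "z": -0.005},
    {"x": 0.035, "y": -0.042, "z": -0.001},
    {"x": 0.035, "y": -0.042, "z": -0.001},
    {"x": 0.035, "y": -0.042, "z": -0.001},
  ],
)

```text
$.steps[0]: bad value
```

Call:
send_rows(
  steps=[
    {"x": 0.035, "y": -0.042, "z": -0.001},
    {"x": 0.035, "y": -0.042, "z": -0.001},
    {"x": 0.035, "y": -0.042, "z": -0.001},
    {"x": 0.035, "y": -0.042, "z": -0.001},
    {"x": 0.035, "y": -0.042, "z": -0.001},
    {"x": 0.0043, "y": -0.052, "z": 0.005},
    {"x": 0.0043, "y": -0.052, "z": 0.005},
    {"x": 0.0043, "y": -0.052, "z": 0.005},
  ],
)

```text
$.steps[0]: bad value
```

Call:
send_rows(
  steps=[
    {"x": 0.054, "y": -0.026, "z": -0.005, "wx": 0, "wy": 0, "wz": 0, "claw": -1},
    {"x": 0.054, "y": -0.026, "z": -0.005, "wx": 0, "wy": 0, "wz": 0, "claw": -1},
    {"x": 0.054, "y": -0.026, "z": -0.005, "wx": 0, "wy": 0, "wz": 0, "claw": -1},
    {"x": 0.054, "y": -0.026, "z": -0.005, "wx": 0, "wy": 0, "wz": 0, "claw": -1},
    {"x": 0.054, "y": -0.026, "z": -0.005, "wx": 0, "wy": 0, "wz": 0, "claw": -1},
    {"x": 0.035, "y": -0.042, "z": -0.001, "wx": 0, "wy": 0, "wz": 0, "claw": -1},
    {"x": 0.035, "y": -0.042, "z": -0.001, "wx": 0, "wy": 0, "wz": 0, "claw": -1},
    {"x": 0.035, "y": -0.042, "z": -0.001, "wx": 0, "wy": 0, "wz": 0, "claw": -1},
  ],
)

```text
time_s: 1.15
eef_pos: [0.4873, -0.3498, 0.2731]
orientation: [-0.0, 0.991, 0.135, -0.0]
contact_force: [0.7, 0.4, -0.2]
finger_gap: 0.0855
```

Call:
send_rows(
  steps=[
    {"x": 0.035, "y": -0.042, "z": -0.001, "wx": 0, "wy": 0, "wz": 0, "claw": -1},
    {"x": 0.035, "y": -0.042, "z": -0.001, "wx": 0, "wy": 0, "wz": 0, "claw": -1},
    {"x": 0.035, "y": -0.042, "z": -0.001, "wx": 0, "wy": 0, "wz": 0, "claw": -1},
    {"x": 0.035, "y": -0.042, "z": -0.001, "wx": 0, "wy": 0, "wz": 0, "claw": -1},
    {"x": 0.035, "y": -0.042, "z": -0.001, "wx": 0, "wy": 0, "wz": 0, "claw": -1},
    {"x": 0.0043, "y": -0.052, "z": 0.005, "wx": 0, "wy": 0, "wz": 0, "claw": -1},
    {"x": 0.0043, "y": -0.052, "z": 0.005, "wx": 0, "wy": 0, "wz": 0, "claw": -1},
    {"x": 0.0043, "y": -0.052, "z": 0.005, "wx": 0, "wy": 0, "wz": 0, "claw": -1},
  ],
)

```text
time_s: 2.15
eef_pos: [0.5694, 0.0529, 0.263]
orientation: [0.0, 0.991, 0.135, -0.0]
contact_force: [0.2, 0.4, 0.4]
finger_gap: 0.0854
```

```bash
python3 - <<'E'
from h import *
import json
st=ctrl.read_state();im=ctrl.camera("wrist");cv2.imwrite("pics/w1.png",im[:,:,::-1])
json.dump({k:np.array(v).tolist() for k,v in st.items()},open("w1.json","w"))
print(st["joint_positions"],st["eef_pos"],totool([.541,.209,.25],st))
E
```

```text
[-0.10898297  0.37920512 -0.08280502  1.93983802  0.04171422  0.82438888
 -1.51434923] [0.56936669 0.05290315 0.2629512 ] [ 0.01441309 -0.15799731  0.01295146]
```

View pics/w1.png

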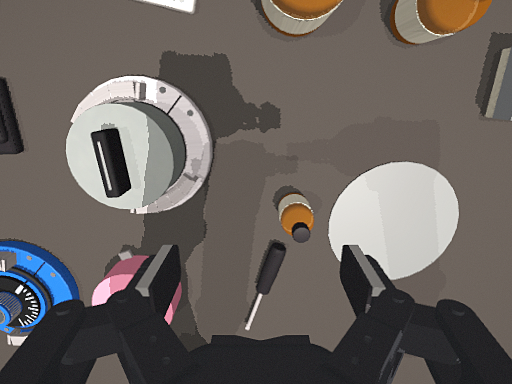

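The wrist view shows the cover with its handle at (112,162), the plate around (140,145), the mat at (395,220), and the small bottle at (296,215). I continue to a point over the cover.

Call:
send_rows(
  steps=[
    {"x": 0.0048, "y": -0.0527, "z": 0.0043, "wx": 0, "wy": 0, "wz": 0, "claw": -1},
    {"x": 0.0048, "y": -0.0527, "z": 0.0043, "wx": 0, "wy": 0, "wz": 0, "claw": -1},
    {"x": 0.0048, "y": -0.0527, "z": 0.0043, "wx": 0, "wy": 0, "wz": 0, "claw": -1},
  ],
)

```text
time_s: 2.58
eef_pos: [0.5411, 0.2087, 0.2502]
orientation: [0.0, 0.991, 0.135, -0.0]
contact_force: [0.2, -0.8, 0.4]
finger_gap: 0.0854
```

```bash
python3 - <<'E'
from h import *
import json
st=ctrl.read_state();im=ctrl.camera("wrist");cv2.imwrite("pics/w2.png",im[:,:,::-1])
json.dump({k:np.array(v).tolist() for k,v in st.items()},open("w2.json","w"))
print(st["joint_positions"],st["eef_pos"])
crop("pics/w2.png",130,20,260,250,3,"pics/w2c.png")
E
```

```text
[-0.362356    0.40535143 -0.111841    1.93371139  0.06123246  0.80585008
 -1.80810591] [0.54113047 0.2086942  0.2501657 ]
```

View pics/w2.png

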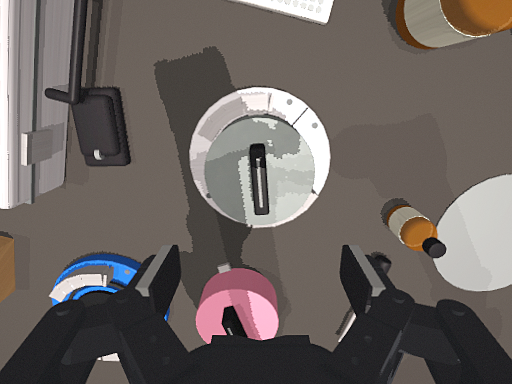

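```bash
python3 - <<'E'
from h import *
crop("pics/w2.png",180,80,160,155,5,"pics/w2c.png")
crop("pics/w1.png",55,65,170,155,4.5,"pics/w1c.png")
E
```

```text
(no output)
```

View pics/w2c.png

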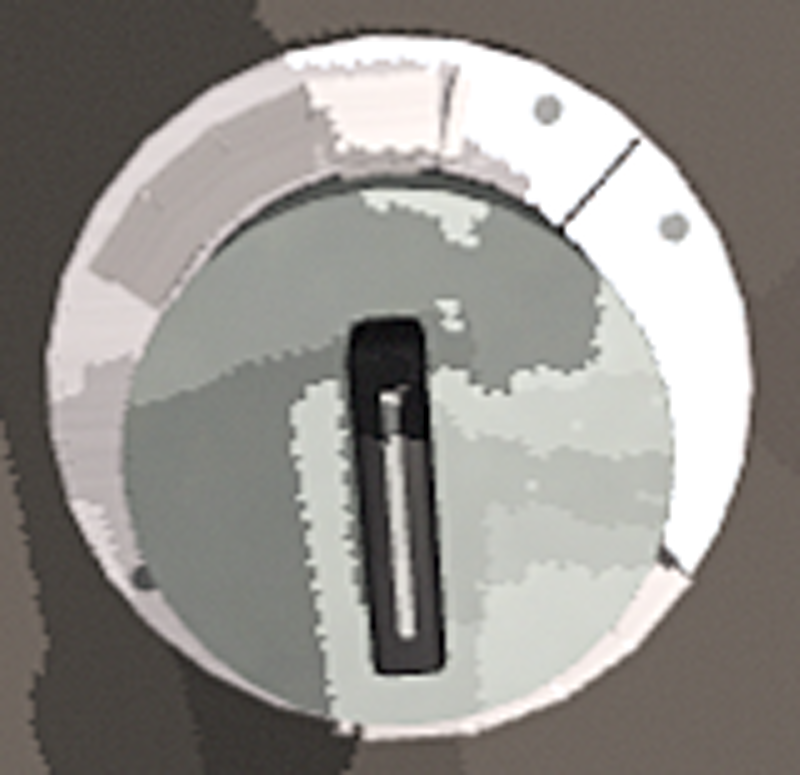

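View pics/w1c.png

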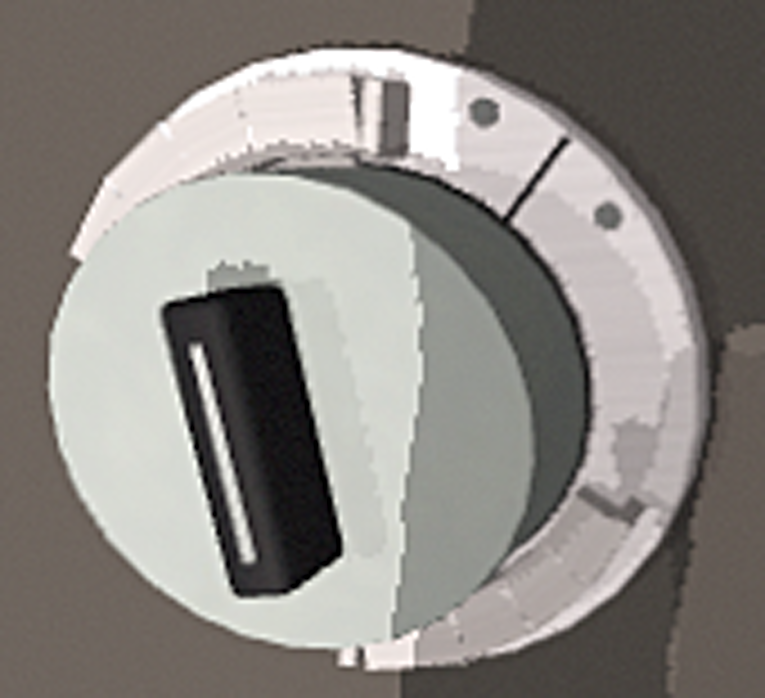

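```bash
python3 - <<'E'
from h import *
import json
S=[json.load(open(f"w{i}.json")) for i in(1,2)];C=[cal("wrist",s) for s in S]
a=[(55+195/4.5,65+345/4.5),(55+249/4.5,65+560/4.5)];b=[(180+390/5,80+395/5),(180+408/5,80+635/5)]
P=[]
for i in range(2):
    p,r=tri([rays("wrist",[a[i]],C[0]),rays("wrist",[b[i]],C[1])]);P.append(p);print(p,r)
d=P[0]-P[1];print("mid",(P[0]+P[1])/2,"len",np.linalg.norm(d),"yaw",np.degrees(np.arctan2(d[1],d[0])))
for pts,c in((a,C[0]),(b,C[1])):
    q=plane("wrist",pts,.114,c);d=q[0]-q[1];print("z114",q.mean(0),np.degrees(np.arctan2(d[1],d[0])))
# handle corners in w2 at top: TL,TR,BL,BR
h=np.array([(357,440),(432,440),(375,672),(443,668)])/5+[180,80]
q=plane("wrist",h,.114,C[1]);print(np.round(q,4))
# index
ia=np.array([(565,140),(505,220)])/4.5+[55,65];ib=np.array([(637,140),(563,228)])/5+[180,80]
for i in range(2): print("idx",tri([rays("wrist",[ia[i]],C[0]),rays("wrist",[ib[i]],C[1])]))
for pts,c in((ia,C[0]),(ib,C[1])):
    q=plane("wrist",pts[:1],.02,c)[0];print("idx outer",q)
# plate circle fits at z=.02 (top edge), cover top circle z=.082
def circ(P):
    A=np.c_[2*P[:,:2],np.ones(len(P))];s=np.linalg.lstsq(A,(P[:,:2]**2).sum(1),rcond=None)[0]
    return s[0],s[1],np.sqrt(s[2]+s[0]**2+s[1]**2)
pl=np.array([(400,33),(550,62),(637,135),(700,220),(745,320),(748,440),(690,575),(130,125),(60,260),(50,420)])/5+[180,80]
print("plate",circ(plane("wrist",pl,.02,C[1])))
cv=np.array([(125,400),(122,480),(140,560),(600,270),(660,380),(673,470),(660,550),(400,187),(300,205)])/5+[180,80]
print("cover",circ(plane("wrist",cv,.082,C[1])))
cv=np.array([(50,370),(65,450),(110,540),(200,615),(300,645),(80,270),(180,190),(280,175),(400,220),(480,300),(530,420),(515,550)])/4.5+[55,65]
print("cover w1",circ(plane("wrist",cv,.082,C[0])))
E
```

```text
[0.56460091 0.21654546 0.11466484] [np.float64(0.0002566448859465928), np.float64(0.00025664488594667067)]
[0.51769295 0.1999611  0.11442709] [np.float64(2.2741124549156543e-05), np.float64(2.2741124549064318e-05)]
mid [0.54114693 0.20825328 0.11454596] len 0.04975393660596712 yaw 19.471108167514227
z114 [0.54108724 0.2085253  0.114     ] 19.551799618368733
z114 [0.54084852 0.20818732 0.114     ] 19.52608969447559
[[0.554  0.2203 0.114 ]
 [0.5578 0.2063 0.114 ]
 [0.5079 0.2042 0.114 ]
 [0.5124 0.1911 0.114 ]]
idx (array([0.62108709, 0.16989782, 0.01985701]), [np.float64(0.00019418631388119025), np.float64(0.0001941863138810196)])
idx (array([0.59599756, 0.18144373, 0.02341392]), [np.float64(0.00044799841317702473), np.float64(0.0004479984131771047)])
idx outer [0.62090682 0.16982816 0.02      ]
idx outer [0.62127824 0.1699577  0.02      ]
plate (np.float64(0.5412238644626444), np.float64(0.20974803438323766), np.float64(0.09190170314837111))
cover (np.float64(0.5409597840039284), np.float64(0.20868704982129122), np.float64(0.06046723374153212))
cover w1 (np.float64(0.5406093183498295), np.float64(0.20744569196468407), np.float64(0.060189833228690016))
```

Measurements agree across views:
- Handle top is at 114.5 mm (114 expected).
- Axis is at (0.541, 0.2085).
- Handle yaw is 19.5°; mount yaw from the index is 19.2°.

I descend and grip.

Call:
send_rows(
  steps=[
    {"x": 0, "y": 0, "z": 0.05, "wx": 0, "wy": 0, "wz": -4, "claw": -1},
    {"x": 0, "y": 0, "z": 0.05, "wx": 0, "wy": 0, "wz": 0, "claw": -1},
    {"x": 0, "y": 0, "z": 0.035, "wx": 0, "wy": 0, "wz": 0, "claw": -1},
    {"x": 0, "y": 0, "z": 0.015, "wx": 0, "wy": 0, "wz": 0, "claw": -1},
  ],
  grip_force=60,
)

```text
time_s: 3.12
eef_pos: [0.5404, 0.2066, 0.0983]
orientation: [0.001, 0.986, 0.169, -0.002]
contact_force: [-0.4, 0.4, 0.4]
finger_gap: 0.0854
```

Call:
send_rows(
  steps=[
    {"x": 0, "y": 0, "z": 0, "wx": 0, "wy": 0, "wz": 0, "claw": 1},
    {"x": 0, "y": 0, "z": 0, "wx": 0, "wy": 0, "wz": 0, "claw": 1},
    {"x": 0, "y": 0, "z": 0, "wx": 0, "wy": 0, "wz": 0, "claw": 1},
    {"x": 0, "y": 0, "z": 0, "wx": 0, "wy": 0, "wz": 0, "claw": 1},
    {"x": 0, "y": 0, "z": 0, "wx": 0, "wy": 0, "wz": 0, "claw": 1},
  ],
  grip_force=60,
)

```text
time_s: 3.75
eef_pos: [0.5421, 0.2082, 0.1013]
orientation: [-0.0, 0.986, 0.17, 0.001]
contact_force: [0.1, 0.4, 3.4]
finger_gap: 0.0148
```

```bash
python3 - <<'E'
from h import *
st=ctrl.read_state();im=ctrl.camera("wrist");cv2.imwrite("pics/w3.png",im[:,:,::-1])
print(st["joint_positions"],st["eef_pos"],st["contact_force"],st["ft_torque"],st["finger_gap"],yaw(st))
E
```

```text
[-0.37320545  0.6127013  -0.09924332  2.03284144  0.11865759  0.4991994
 -1.78871911] [0.54213286 0.2082059  0.10131288] [0.11909266 0.43352428 3.44027117] [ 0.21409245  0.07539019 -0.01593291] 0.014848551873075093 (np.float64(19.52234844620104), array([ 0.00177468,  0.00121061, -0.99999769]))
```

View pics/w3.png

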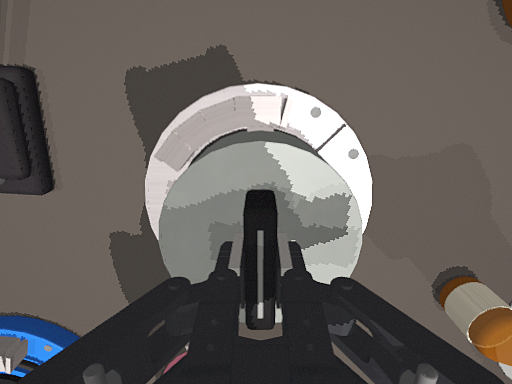

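The fingers hold the handle centred at (260,260), gap 14.8 mm. I press it down.

Call:
send_rows(
  steps=[
    {"x": 0, "y": 0, "z": 0.003, "wx": 0, "wy": 0, "wz": 0, "claw": 1},
    {"x": 0, "y": 0, "z": 0.003, "wx": 0, "wy": 0, "wz": 0, "claw": 1},
    {"x": 0, "y": 0, "z": 0.003, "wx": 0, "wy": 0, "wz": 0, "claw": 1},
    {"x": 0, "y": 0, "z": 0, "wx": 0, "wy": 0, "wz": 0, "claw": 1},
  ],
  grip_force=80,
)

```text
time_s: 4.3
eef_pos: [0.5421, 0.2082, 0.0919]
orientation: [-0.0, 0.986, 0.17, 0.001]
contact_force: [-1.1, 0.8, 7.1]
finger_gap: 0.0147
```

```bash
python3 - <<'E'
from h import *
st=ctrl.read_state();im=ctrl.camera("wrist");cv2.imwrite("pics/w4.png",im[:,:,::-1])
print(st["eef_pos"],st["contact_force"],st["ft_torque"],st["finger_gap"],yaw(st))
a=cv2.imread("pics/w3.png")[80:384,140:380];b=cv2.imread("pics/w4.png")[80:384,140:380];cv2.imwrite("pics/cmp.png",cv2.resize(np.hstack([a,b]),None,fx=1.6,fy=1.6))
E
```

```text
[0.54211898 0.20823862 0.09193413] [-1.12446587  0.80277307  7.12568283] [ 0.14680883  0.12990384 -0.08240787] 0.01472670377634427 (np.float64(19.533985467269734), array([ 1.35865340e-03,  9.56130516e-04, -9.99998620e-01]))
```

View pics/cmp.png

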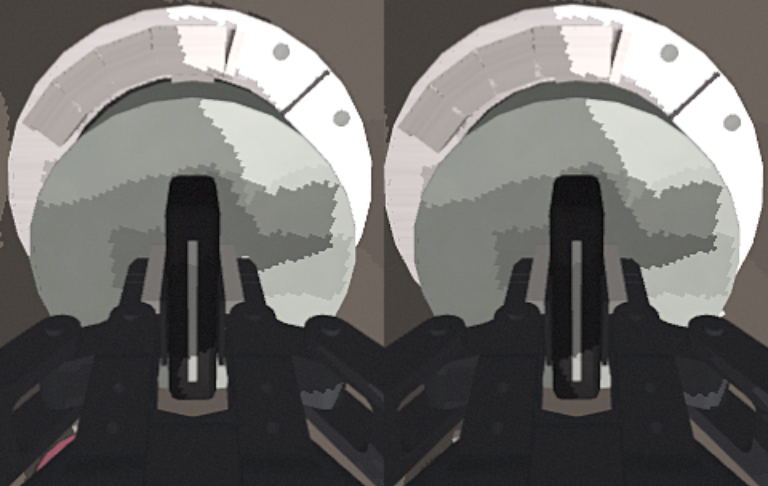

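Call:
send_rows(
  steps=[
    {"x": 0, "y": 0, "z": 0, "wx": 0, "wy": 0, "wz": -5, "claw": 1},
    {"x": 0, "y": 0, "z": 0, "wx": 0, "wy": 0, "wz": -8, "claw": 1},
    {"x": 0, "y": 0, "z": 0, "wx": 0, "wy": 0, "wz": -8, "claw": 1},
    {"x": 0, "y": 0, "z": 0, "wx": 0, "wy": 0, "wz": -8, "claw": 1},
  ],
)

```text
time_s: 4.85
eef_pos: [0.5426, 0.2092, 0.0924]
orientation: [-0.001, 0.911, 0.412, 0.002]
contact_force: [-1.3, 2.4, 7.9]
finger_gap: 0.0148
```

```bash
python3 - <<'E'
from h import *
st=ctrl.read_state();im=ctrl.camera("wrist");cv2.imwrite("pics/w5.png",im[:,:,::-1])
print(st["eef_pos"],st["contact_force"],st["ft_torque"],st["finger_gap"],yaw(st))
E
```

```text
[0.54258809 0.20923984 0.09236089] [-1.27892492  2.42047229  7.94285237] [ 0.48424519  0.19497881 -0.52066805] 0.014780842377130886 (np.float64(48.6436944436739), array([ 0.00245406,  0.00299967, -0.99999249]))
```

View pics/w5.png

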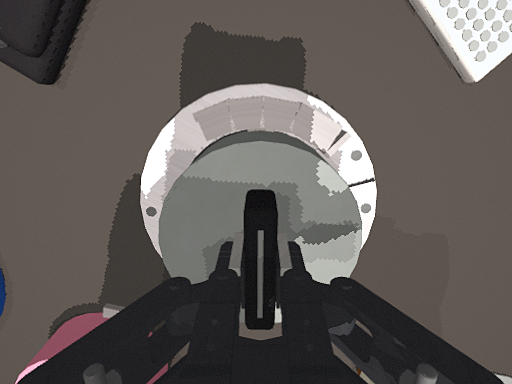

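The cover turns with the hand. The index line has moved to (362,182) in the hand's view and the handle is still aligned. I go on.

Call:
send_rows(
  steps=[
    {"x": 0, "y": 0, "z": 0, "wx": 0, "wy": 0, "wz": -8, "claw": 1},
    {"x": 0, "y": 0, "z": 0, "wx": 0, "wy": 0, "wz": -8, "claw": 1},
    {"x": 0, "y": 0, "z": 0, "wx": 0, "wy": 0, "wz": -8, "claw": 1},
    {"x": 0, "y": 0, "z": 0, "wx": 0, "wy": 0, "wz": -8, "claw": 1},
    {"x": 0, "y": 0, "z": 0, "wx": 0, "wy": 0, "wz": -8, "claw": 1},
    {"x": 0, "y": 0, "z": 0, "wx": 0, "wy": 0, "wz": -8, "claw": 1},
    {"x": 0, "y": 0, "z": 0, "wx": 0, "wy": 0, "wz": -8, "claw": 1},
    {"x": 0, "y": 0, "z": 0, "wx": 0, "wy": 0, "wz": -6, "claw": 1},
  ],
)

```text
time_s: 5.9
eef_pos: [0.5417, 0.2096, 0.0922]
orientation: [-0.001, 0.569, 0.822, 0.002]
contact_force: [-2.2, 1.7, 8.0]
finger_gap: 0.0149
```

```bash
python3 - <<'E'
from h import *
st=ctrl.read_state();im=ctrl.camera("wrist");cv2.imwrite("pics/w6.png",im[:,:,::-1])
print(st["eef_pos"],st["contact_force"],st["ft_torque"],st["finger_gap"],yaw(st))
E
```

```text
[0.54168993 0.20959527 0.09224912] [-2.21247062  1.70746357  7.98803892] [ 0.58418872  0.43180475 -0.50161522] 0.014887187664332537 (np.float64(110.60096195530443), array([ 8.39496362e-04,  3.62343427e-03, -9.99993083e-01]))
```

View pics/w6.png

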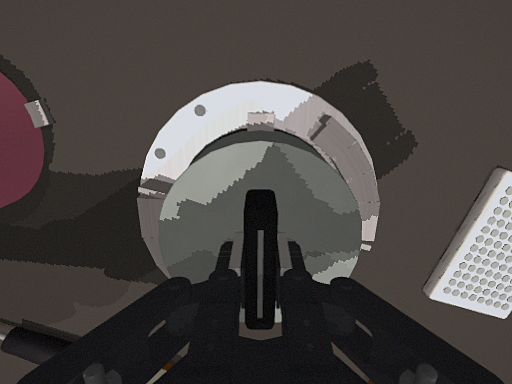

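The tab at (261,118) is out in the gap, clear of both lugs. I lift.

Call:
send_rows(
  steps=[
    {"x": 0, "y": 0, "z": -0.01, "wx": 0, "wy": 0, "wz": 0, "claw": 1},
    {"x": 0, "y": 0, "z": -0.015, "wx": 0, "wy": 0, "wz": 0, "claw": 1},
    {"x": 0, "y": 0, "z": -0.02, "wx": 0, "wy": 0, "wz": 0, "claw": 1},
  ],
)

```text
time_s: 6.32
eef_pos: [0.5405, 0.2055, 0.1364]
orientation: [-0.0, 0.57, 0.822, -0.002]
contact_force: [-0.5, 0.1, -2.1]
finger_gap: 0.0147
```

Call:
send_rows(
  steps=[
    {"x": 0, "y": 0, "z": -0.025, "wx": 0, "wy": 0, "wz": 0, "claw": 1},
    {"x": 0, "y": 0, "z": -0.03, "wx": 0, "wy": 0, "wz": 0, "claw": 1},
    {"x": 0, "y": 0, "z": -0.04, "wx": 0, "wy": 0, "wz": 0, "claw": 1},
    {"x": 0, "y": 0, "z": 0, "wx": 0, "wy": 0, "wz": 0, "claw": 1},
  ],
)

```text
time_s: 6.82
eef_pos: [0.543, 0.2077, 0.2349]
orientation: [0.002, 0.57, 0.821, 0.002]
contact_force: [-0.5, 0.0, -2.4]
finger_gap: 0.0146
```

```bash
python3 - <<'E'
from h import *
st=ctrl.read_state()
for n in("wrist","top","scene"): cv2.imwrite(f"pics/{n}7.png",ctrl.camera(n)[:,:,::-1])
print(st["eef_pos"],st["contact_force"],st["ft_torque"],st["finger_gap"],yaw(st),st["joint_positions"])
a=cv2.imread("pics/wrist7.png");b=cv2.imread("pics/top7.png");cv2.imwrite("pics/cmp7.png",cv2.resize(np.hstack([a,b]),None,fx=.78,fy=.78))
print(np.linalg.norm(totool([.522,-.172,.25])),totool([.522,-.172,.25]))
E
```

```text
[0.54301412 0.20768902 0.23489485] [-0.47971298  0.04455044 -2.40507612] [ 0.01532263 -0.02479641 -0.0268821 ] 0.014581746786246937 (np.float64(110.45803461161734), array([ 0.00567093,  0.00108915, -0.99998333])) [ 0.0452083   0.49764195 -0.6745265   1.93062555  0.41191045  0.84760044
 -0.49001481]
0.3789506659237334 [-0.3476616  -0.14963346 -0.01857001]
```

View pics/cmp7.png

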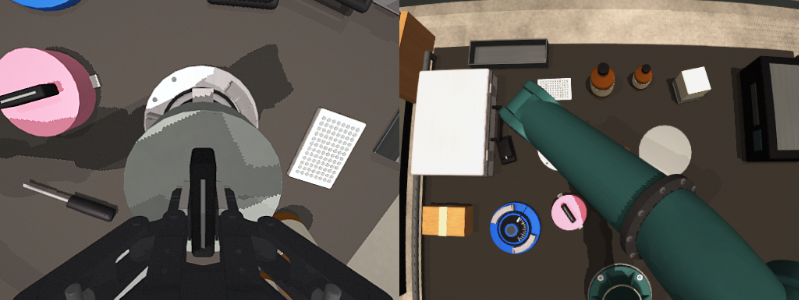

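View pics/scene7.png

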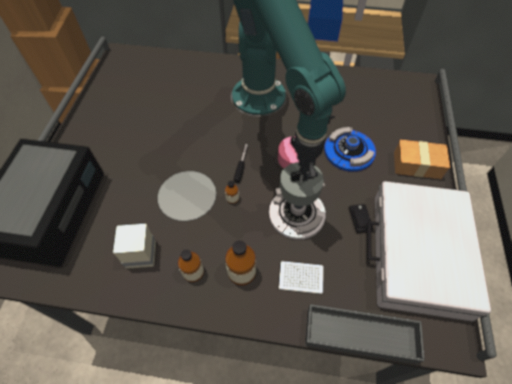

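```bash
python3 - <<'E'
from h import *
import json
C=cal("wrist",json.load(open("w1.json")))
im=cv2.imread("pics/w1.png");m=(im.min(2)>150).astype(np.uint8)*255;m[:,:325]=0;m[:150]=0;m[290:]=0;m[:,465:]=0
c=max(cv2.findContours(m,cv2.RETR_EXTERNAL,cv2.CHAIN_APPROX_NONE)[0],key=cv2.contourArea).reshape(-1,2).astype(float)
# drop points occluded by finger (near lower-left)
c=cv2.convexHull(c.astype(np.float32)).reshape(-1,2)
from scipy.optimize import least_squares
P=plane("wrist",c,.003,C)
f=lambda s:np.hypot(P[:,0]-s[0],P[:,1]-s[1])-s[2]
r=least_squares(f,[.522,-.17,.1],loss="soft_l1",f_scale=.001);print(r.x,np.round(f(r.x)*1000,1))
E
```

```text
[ 0.52078426 -0.17115763  0.09922024] [-0.1  0.   0.1 -0.2 -0.2 -0.2 -0.1  0.1 -0.3 -0.5 -0.4 -0.2 -0.2  0.2
  0.1  0.6  0.3  0.1  0.2 -0.1 -0.4  0.3 -0.   0.1  0.   0.2  0.7 -0.7
 -0.7 -0.1 -0.4  0.   0.4  0.2  0.1 -0.1  0.  -0.1 -0.2  0.   0.1  0.1
  0.4  0.3  0.6]
```

Call:
send_rows(
  steps=[
    {"x": -0.0435, "y": -0.0187, "z": 0, "wx": 0, "wy": 0, "wz": 0, "claw": 1},
    {"x": -0.0435, "y": -0.0187, "z": 0, "wx": 0, "wy": 0, "wz": 0, "claw": 1},
    {"x": -0.0435, "y": -0.0187, "z": 0, "wx": 0, "wy": 0, "wz": 0, "claw": 1},
    {"x": -0.0435, "y": -0.0187, "z": 0, "wx": 0, "wy": 0, "wz": 0, "claw": 1},
    {"x": -0.0435, "y": -0.0187, "z": 0, "wx": 0, "wy": 0, "wz": 0, "claw": 1},
    {"x": -0.0435, "y": -0.0187, "z": 0, "wx": 0, "wy": 0, "wz": 0, "claw": 1},
    {"x": -0.0435, "y": -0.0187, "z": 0, "wx": 0, "wy": 0, "wz": 0, "claw": 1},
    {"x": -0.0435, "y": -0.0187, "z": 0, "wx": 0, "wy": 0, "wz": 0, "claw": 1},
  ],
)

```text
time_s: 7.98
eef_pos: [0.5216, -0.1725, 0.2297]
orientation: [-0.002, 0.57, 0.822, -0.001]
contact_force: [0.9, -0.5, -1.5]
finger_gap: 0.0146
```

Call:
send_rows(
  steps=[
    {"x": 0, "y": 0, "z": 0, "wx": 0, "wy": 0, "wz": 0, "claw": 1},
    {"x": 0, "y": 0, "z": 0, "wx": 0, "wy": 0, "wz": 0, "claw": 1},
  ],
)

```text
time_s: 8.22
eef_pos: [0.5222, -0.1705, 0.2301]
orientation: [-0.002, 0.57, 0.822, -0.0]
contact_force: [1.4, 1.1, -2.5]
finger_gap: 0.0147
```

```bash
python3 - <<'E'
from h import *
st=ctrl.read_state()
for n in("scene","wrist"): cv2.imwrite(f"pics/{n}8.png",ctrl.camera(n)[:,:,::-1])
print(st["eef_pos"],st["contact_force"],st["finger_gap"],yaw(st),st["joint_positions"],totool([.522,-.1715,.08]))
E
```

```text
[ 0.52222331 -0.17045482  0.23010308] [ 1.36262097  1.13095988 -2.52872522] 0.014698079349899038 (np.float64(110.49829709186386), array([-0.00281734,  0.0014367 , -0.999995  ])) [ 0.72710321  0.46324432 -0.66261126  1.99785152  0.38763924  0.81021254
  0.20023931] [-0.00212188 -0.00160021  0.15078623]
```

View pics/wrist8.png

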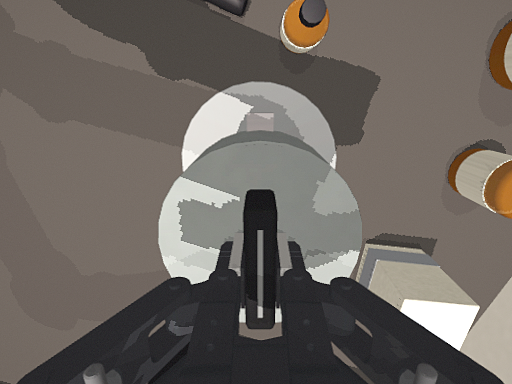

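View pics/scene8.png

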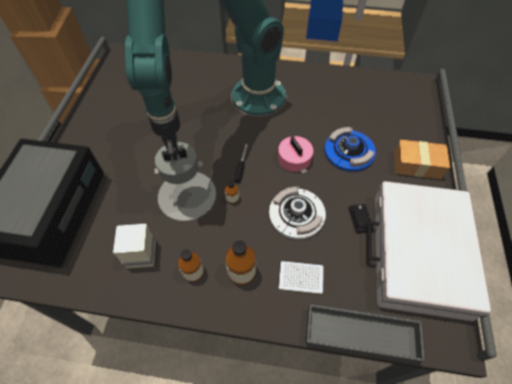

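The cover hangs level over the mat: in the wrist view, mat at (260,155), tab at (260,122). I lower it.

Call:
send_rows(
  steps=[
    {"x": -0.001, "y": -0.001, "z": 0.04, "wx": 0, "wy": 0, "wz": 0, "claw": 1},
    {"x": 0, "y": 0, "z": 0.04, "wx": 0, "wy": 0, "wz": 0, "claw": 1},
    {"x": 0, "y": 0, "z": 0.035, "wx": 0, "wy": 0, "wz": 0, "claw": 1},
    {"x": 0, "y": 0, "z": 0.02, "wx": 0, "wy": 0, "wz": 0, "claw": 1},
    {"x": 0, "y": 0, "z": 0.01, "wx": 0, "wy": 0, "wz": 0, "claw": 1},
    {"x": 0, "y": 0, "z": 0.003, "wx": 0, "wy": 0, "wz": 0, "claw": 1},
    {"x": 0, "y": 0, "z": 0, "wx": 0, "wy": 0, "wz": 0, "claw": 1},
  ],
)

```text
time_s: 9.2
eef_pos: [0.5234, -0.1718, 0.084]
orientation: [0.001, 0.57, 0.822, 0.0]
contact_force: [0.7, 0.0, -2.2]
finger_gap: 0.0145
```

Call:
send_rows(
  steps=[
    {"x": 0, "y": 0, "z": 0.002, "wx": 0, "wy": 0, "wz": 0, "claw": 1},
    {"x": 0, "y": 0, "z": 0.002, "wx": 0, "wy": 0, "wz": 0, "claw": 1},
    {"x": 0, "y": 0, "z": 0, "wx": 0, "wy": 0, "wz": 0, "claw": 1},
  ],
)

```text
time_s: 9.57
eef_pos: [0.5227, -0.1723, 0.0795]
orientation: [0.0, 0.57, 0.822, -0.0]
contact_force: [-0.3, 0.2, -2.0]
finger_gap: 0.0145
```

Call:
send_rows(
  steps=[
    {"x": 0, "y": 0, "z": 0.0015, "wx": 0, "wy": 0, "wz": 0, "claw": 1},
    {"x": 0, "y": 0, "z": 0.0015, "wx": 0, "wy": 0, "wz": 0, "claw": 1},
    {"x": 0, "y": 0, "z": 0, "wx": 0, "wy": 0, "wz": 0, "claw": 1},
  ],
)

```text
time_s: 9.95
eef_pos: [0.5226, -0.1721, 0.0762]
orientation: [-0.0, 0.57, 0.822, -0.0]
contact_force: [0.1, -1.3, -2.1]
finger_gap: 0.0144
```

Call:
send_rows(
  steps=[
    {"x": 0, "y": 0, "z": 0.001, "wx": 0, "wy": 0, "wz": 0, "claw": 1},
    {"x": 0, "y": 0, "z": 0.001, "wx": 0, "wy": 0, "wz": 0, "claw": 1},
    {"x": 0, "y": 0, "z": 0, "wx": 0, "wy": 0, "wz": 0, "claw": 1},
  ],
)

```text
time_s: 10.32
eef_pos: [0.5228, -0.1722, 0.0746]
orientation: [0.0, 0.57, 0.822, -0.0]
contact_force: [-0.5, -0.7, 1.7]
finger_gap: 0.0146
```

The force changed sign at TCP z = 0.0746 (predicted 0.0743), so the cover rests on the mat. I release and rise.

Call:
send_rows(
  steps=[
    {"x": 0, "y": 0, "z": 0, "wx": 0, "wy": 0, "wz": 0, "claw": 0.3},
    {"x": 0, "y": 0, "z": 0, "wx": 0, "wy": 0, "wz": 0, "claw": -1},
    {"x": 0, "y": 0, "z": 0, "wx": 0, "wy": 0, "wz": 0, "claw": -1},
    {"x": 0, "y": 0, "z": 0, "wx": 0, "wy": 0, "wz": 0, "claw": -1},
    {"x": 0, "y": 0, "z": -0.02, "wx": 0, "wy": 0, "wz": 0, "claw": -1},
    {"x": 0, "y": 0, "z": -0.05, "wx": 0, "wy": 0, "wz": 0, "claw": -1},
    {"x": 0, "y": 0, "z": -0.05, "wx": 0, "wy": 0, "wz": 0, "claw": -1},
    {"x": 0, "y": 0, "z": -0.05, "wx": 0, "wy": 0, "wz": 0, "claw": -1},
  ],
)

```text
time_s: 11.32
eef_pos: [0.5224, -0.1721, 0.2458]
orientation: [-0.0, 0.57, 0.822, -0.0]
contact_force: [-0.2, -0.8, -0.5]
finger_gap: 0.0851
```

```bash
python3 - <<'E'
from h import *
st=ctrl.read_state()
for n in("scene","wrist"): cv2.imwrite(f"pics/{n}9.png",ctrl.camera(n)[:,:,::-1])
print(st["eef_pos"],st["contact_force"],st["finger_gap"],yaw(st),st["joint_positions"],totool([.541,.2085,.25]))
crop("pics/scene9.png",140,120,200,150,4,"pics/s9c.png")
E
```

```text
[ 0.52243322 -0.17205046  0.24583493] [-0.20614607 -0.77501426 -0.51152544] 0.0850654122051737 (np.float64(110.52936968445299), array([-3.60330276e-04,  1.92051149e-04, -9.99999917e-01])) [ 0.74922254  0.44622243 -0.68602722  1.98311553  0.37558498  0.84035974
  0.2140608 ] [ 0.35145533  0.14693768 -0.00117745]
```

View pics/wrist9.png

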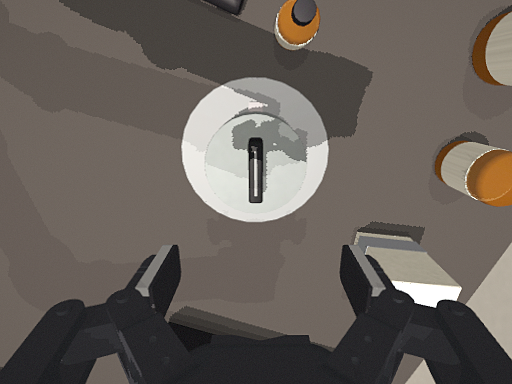

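View pics/s9c.png

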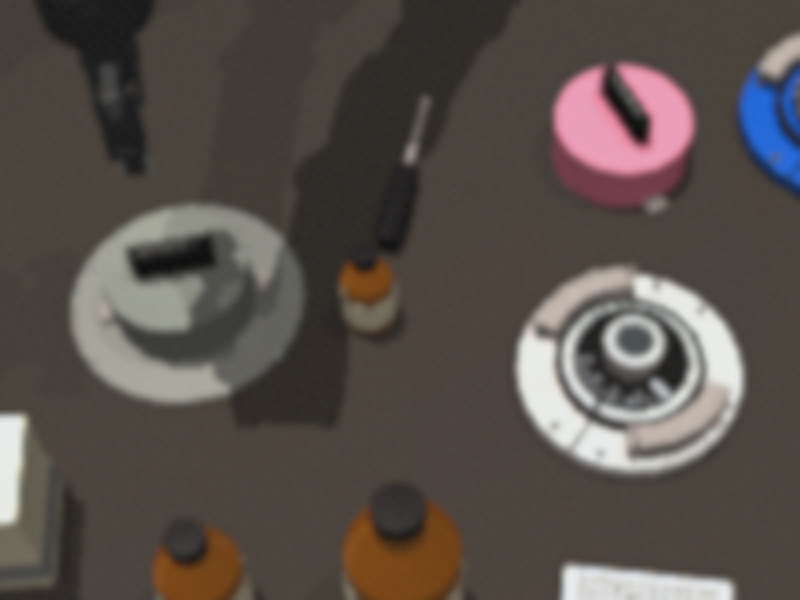

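The cover stands upright, handle up, centred on the mat (wrist: mat (255,150), handle (256,170)). Now to the dial.

Call:
send_rows(
  steps=[
    {"x": 0.044, "y": 0.0184, "z": 0, "wx": 0, "wy": 0, "wz": 0, "claw": -1},
    {"x": 0.044, "y": 0.0184, "z": 0, "wx": 0, "wy": 0, "wz": 0, "claw": -1},
    {"x": 0.044, "y": 0.0184, "z": 0, "wx": 0, "wy": 0, "wz": 0, "claw": -1},
    {"x": 0.044, "y": 0.0184, "z": 0, "wx": 0, "wy": 0, "wz": 0, "claw": -1},
    {"x": 0.044, "y": 0.0184, "z": 0, "wx": 0, "wy": 0, "wz": 0, "claw": -1},
    {"x": 0.044, "y": 0.0184, "z": 0, "wx": 0, "wy": 0, "wz": 0, "claw": -1},
    {"x": 0.044, "y": 0.0184, "z": 0, "wx": 0, "wy": 0, "wz": 0, "claw": -1},
    {"x": 0.044, "y": 0.0184, "z": 0, "wx": 0, "wy": 0, "wz": 0, "claw": -1},
  ],
)

```text
time_s: 12.42
eef_pos: [0.5368, 0.2102, 0.2435]
orientation: [-0.0, 0.57, 0.822, -0.001]
contact_force: [0.1, -0.3, -0.1]
finger_gap: 0.0858
```

Call:
send_rows(
  steps=[
    {"x": 0, "y": 0, "z": 0, "wx": 0, "wy": 0, "wz": 0, "claw": -1},
    {"x": 0, "y": 0, "z": 0, "wx": 0, "wy": 0, "wz": 0, "claw": -1},
  ],
)

```text
time_s: 12.68
eef_pos: [0.5368, 0.2084, 0.2435]
orientation: [-0.0, 0.57, 0.822, -0.001]
contact_force: [0.7, 0.5, -0.4]
finger_gap: 0.0852
```

```bash
python3 - <<'E'
from h import *
import json
st=ctrl.read_state();cv2.imwrite("pics/w10.png",ctrl.camera("wrist")[:,:,::-1])
json.dump({k:np.array(v).tolist() for k,v in st.items()},open("w10.json","w"))
print(st["eef_pos"],yaw(st),st["joint_positions"],totool([.541,.2085,.053]))
crop("pics/w10.png",180,75,160,150,5,"pics/w10c.png")
E
```

```text
[0.53675437 0.20836517 0.24345946] (np.float64(110.53228973931799), array([-0.0015483 , -0.00156001, -0.99999758])) [ 0.06114501  0.48839929 -0.7016135   1.9294061   0.40756635  0.87127813
 -0.49341214] [-0.00021347  0.004459    0.19049311]
```

View pics/w10c.png

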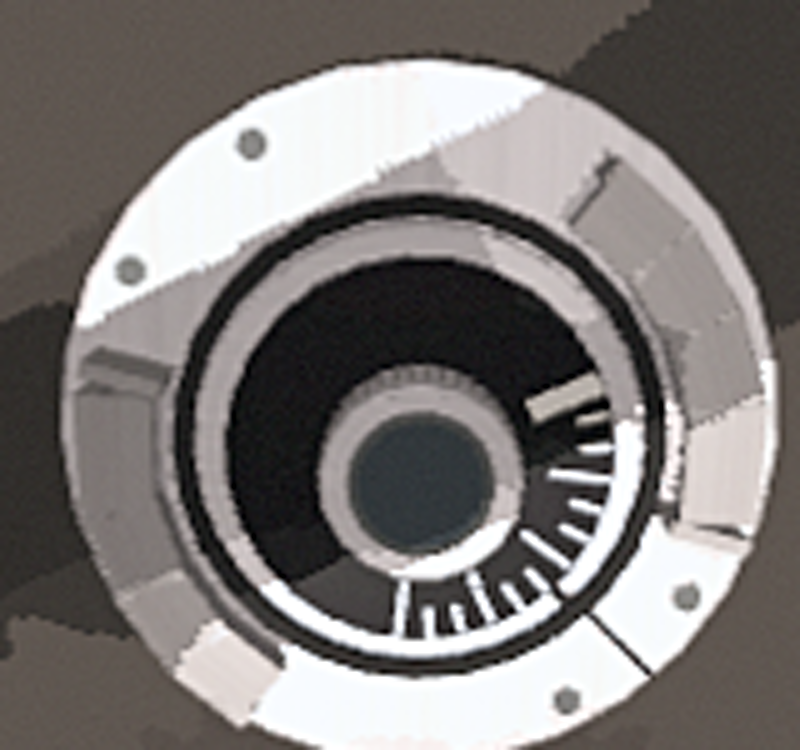

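```bash
cat > dial.py <<'E'
from h import *
import json
# label ticks in the polar profile of the dial top plane, by white mask
def polar(f,js,c,Z=.038,r0=.036,r1=.046):
    C=cal("wrist",json.load(open(js)));im=cv2.imread(f).max(2).astype(float)
    az=np.arange(-180,180,.25);rr=np.arange(r0,r1,.001)
    A,Rr=np.meshgrid(np.radians(az),rr,indexing="ij")
    px=proj("wrist",np.c_[c[0]+Rr.ravel()*np.cos(A.ravel()),c[1]+Rr.ravel()*np.sin(A.ravel()),np.full(A.size,Z)],C).reshape(A.shape+(2,)).astype(np.float32)
    return az,cv2.remap(im.astype(np.float32),px[...,0],px[...,1],cv2.INTER_LINEAR).mean(1)
E
python3 - <<'E'
from dial import *
from scipy.signal import find_peaks
C=cal("wrist",json.load(open("w10.json")))
def circ(P):
    A=np.c_[2*P[:,:2],np.ones(len(P))];s=np.linalg.lstsq(A,(P[:,:2]**2).sum(1),rcond=None)[0]
    return s[0],s[1],np.sqrt(s[2]+s[0]**2+s[1]**2)
hub=np.array([(420,382),(317,475),(420,580),(523,475),(350,405),(490,405),(345,548),(497,545)])/5+[180,75]
print("hub top",circ(plane("wrist",hub,.064,C)))
di=np.array([(420,255),(228,440),(265,575),(320,315),(540,305),(300,608),(345,628),(410,640),(500,625),(560,580),(612,470)])/5+[180,75]
print("dial",circ(plane("wrist",di,.038,C)))
pl=np.array([(420,60),(250,105),(110,250),(65,400),(560,90),(690,190),(765,330),(775,420)])/5+[180,75]
print("plate",circ(plane("wrist",pl,.02,C)))
idx=np.array([(650,672),(592,612)])/5+[180,75]
print(proj("wrist",[[.541,.2085,.064]],C))
for z,i in((.02,0),(.02,1)):
    q=plane("wrist",[idx[i]],z,C)[0];print("idx",q,np.degrees(np.arctan2(q[1]-.2085,q[0]-.541)))
c=circ(plane("wrist",di,.038,C))[:2]
for cc in((.541,.2085),c):
    az,p=polar("pics/w10.png","w10.json",cc)
    pk=find_peaks(p,prominence=25,distance=16)[0];print(cc,[(az[k],int(p[k])) for k in pk])
E
```

```text
hub top (np.float64(0.5410623065100069), np.float64(0.20926100316683832), np.float64(0.023222556599575492))
dial (np.float64(0.5420976082510713), np.float64(0.20725981445172265), np.float64(0.046965922077985535))
plate (np.float64(0.5414638540967729), np.float64(0.20938465303636794), np.float64(0.09005727956704916))
[[263.68051715 172.01410531]]
idx [0.62258419 0.17056475 0.02      ] -24.93761976734129
idx [0.60116757 0.18097316 0.02      ] -24.584231644970227
(0.541, 0.2085) [(np.float64(-76.25), 243), (np.float64(-66.5), 202), (np.float64(-56.0), 192), (np.float64(-46.0), 238), (np.float64(-36.0), 198), (np.float64(-26.0), 193), (np.float64(-15.75), 242), (np.float64(-5.5), 193), (np.float64(4.5), 198), (np.float64(14.5), 241), (np.float64(24.5), 181), (np.float64(34.25), 123), (np.float64(42.5), 186)]
(np.float64(0.5420976082510713), np.float64(0.20725981445172265)) [(np.float64(-77.5), 244), (np.float64(-67.25), 231), (np.float64(-56.5), 219), (np.float64(-46.0), 242), (np.float64(-35.5), 226), (np.float64(-25.25), 207), (np.float64(-14.5), 237), (np.float64(-4.0), 213), (np.float64(6.25), 212), (np.float64(16.5), 242), (np.float64(26.5), 185), (np.float64(36.5), 125), (np.float64(44.75), 186)]
```

The tick ring fits cleanly at 10° spacing: bar at azimuth 44.4°, index at about −25.3°, so the reading is about 70°. The dial needs 30° clockwise. I descend onto the hub.

Call:
send_rows(
  steps=[
    {"x": 0, "y": 0.0045, "z": 0.05, "wx": 0, "wy": 0, "wz": 0, "claw": -1},
    {"x": 0, "y": 0, "z": 0.05, "wx": 0, "wy": 0, "wz": 0, "claw": -1},
    {"x": 0, "y": 0, "z": 0.04, "wx": 0, "wy": 0, "wz": 0, "claw": -1},
    {"x": 0, "y": 0, "z": 0.02, "wx": 0, "wy": 0, "wz": 0, "claw": -1},
    {"x": 0, "y": 0, "z": 0, "wx": 0, "wy": 0, "wz": 0, "claw": -1},
    {"x": 0, "y": 0, "z": 0, "wx": 0, "wy": 0, "wz": 0, "claw": -1},
  ],
)

```text
time_s: 13.48
eef_pos: [0.5426, 0.211, 0.0857]
orientation: [0.001, 0.57, 0.822, 0.001]
contact_force: [0.5, 0.1, 0.4]
finger_gap: 0.0858
```

```bash
python3 - <<'E'
from h import *
st=ctrl.read_state();print(st["eef_pos"],yaw(st),totool([.541,.2088,.053]))
E
```

```text
[0.54256345 0.21099023 0.08573079] (np.float64(110.48379922744061), array([ 0.00229189,  0.001032  , -0.99999684])) [-0.00151002 -0.00231314  0.03272484]
```

Call:
send_rows(
  steps=[
    {"x": -0.0015, "y": -0.002, "z": 0.02, "wx": 0, "wy": 0, "wz": 0, "claw": -1},
    {"x": 0, "y": 0, "z": 0.01, "wx": 0, "wy": 0, "wz": 0, "claw": -1},
    {"x": 0, "y": 0, "z": 0.002, "wx": 0, "wy": 0, "wz": 0, "claw": -1},
    {"x": 0, "y": 0, "z": 0, "wx": 0, "wy": 0, "wz": 0, "claw": -1},
  ],
)

```text
time_s: 13.98
eef_pos: [0.5405, 0.209, 0.053]
orientation: [0.0, 0.57, 0.822, 0.0]
contact_force: [1.0, 0.1, -1.4]
finger_gap: 0.0852
```

Call:
send_rows(
  steps=[
    {"x": 0, "y": 0, "z": 0, "wx": 0, "wy": 0, "wz": 0, "claw": 1},
    {"x": 0, "y": 0, "z": 0, "wx": 0, "wy": 0, "wz": 0, "claw": 1},
    {"x": 0, "y": 0, "z": 0, "wx": 0, "wy": 0, "wz": 0, "claw": 1},
    {"x": 0, "y": 0, "z": 0, "wx": 0, "wy": 0, "wz": 0, "claw": 1},
  ],
  grip_force=40,
)

```text
time_s: 14.48
eef_pos: [0.5408, 0.2089, 0.0531]
orientation: [0.0, 0.57, 0.822, 0.001]
contact_force: [-0.0, -0.3, 5.8]
finger_gap: 0.0446
```

```bash
python3 - <<'E'
from h import *
st=ctrl.read_state();print(st["eef_pos"],yaw(st),st["contact_force"],st["ft_torque"],st["finger_gap"])
cv2.imwrite("pics/w11.png",ctrl.camera("wrist")[:,:,::-1])
E
```

```text
[0.54082027 0.20891314 0.05305003] (np.float64(110.50858323898663), array([ 1.46315990e-03,  5.37871131e-04, -9.99998785e-01])) [-0.0058662  -0.322879    5.82139404] [-0.04619099 -0.15527585 -0.01803643] 0.04458957214052398
```

View pics/w11.png

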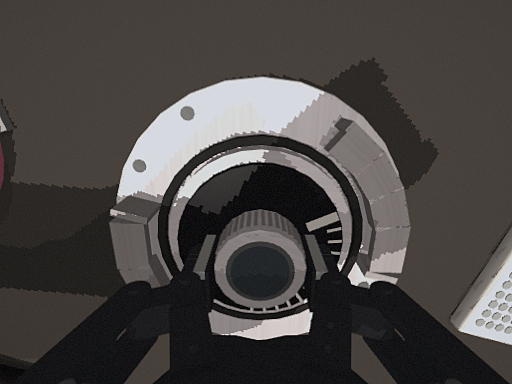

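The jaws hold the hub centred at (260,270), gap 44.6 mm. I turn it 30° clockwise.

Call:
send_rows(
  steps=[
    {"x": 0, "y": 0, "z": 0, "wx": 0, "wy": 0, "wz": 5, "claw": 1},
    {"x": 0, "y": 0, "z": 0, "wx": 0, "wy": 0, "wz": 5, "claw": 1},
    {"x": 0, "y": 0, "z": 0, "wx": 0, "wy": 0, "wz": 5, "claw": 1},
    {"x": 0, "y": 0, "z": 0, "wx": 0, "wy": 0, "wz": 5, "claw": 1},
    {"x": 0, "y": 0, "z": 0, "wx": 0, "wy": 0, "wz": 5, "claw": 1},
    {"x": 0, "y": 0, "z": 0, "wx": 0, "wy": 0, "wz": 5, "claw": 1},
    {"x": 0, "y": 0, "z": 0, "wx": 0, "wy": 0, "wz": 0, "claw": 1},
    {"x": 0, "y": 0, "z": 0, "wx": 0, "wy": 0, "wz": 0, "claw": 1},
  ],
)

```text
time_s: 15.52
eef_pos: [0.5406, 0.2089, 0.053]
orientation: [0.0, 0.763, 0.646, 0.001]
contact_force: [-0.9, 0.0, 6.0]
finger_gap: 0.0449
```

Call:
send_rows(
  steps=[
    {"x": 0, "y": 0, "z": 0, "wx": 0, "wy": 0, "wz": 0, "claw": 0},
    {"x": 0, "y": 0, "z": 0, "wx": 0, "wy": 0, "wz": 0, "claw": -1},
    {"x": 0, "y": 0, "z": 0, "wx": 0, "wy": 0, "wz": 0, "claw": -1},
    {"x": 0, "y": 0, "z": -0.03, "wx": 0, "wy": 0, "wz": 0, "claw": -1},
    {"x": 0, "y": 0, "z": -0.05, "wx": 0, "wy": 0, "wz": 0, "claw": -1},
    {"x": 0, "y": 0, "z": -0.05, "wx": 0, "wy": 0, "wz": 0, "claw": -1},
    {"x": 0, "y": 0, "z": -0.01, "wx": 0, "wy": 0, "wz": 0, "claw": -1},
    {"x": 0, "y": 0, "z": 0, "wx": 0, "wy": 0, "wz": 0, "claw": -1},
  ],
)

```text
time_s: 16.52
eef_pos: [0.5401, 0.2084, 0.1925]
orientation: [0.0, 0.763, 0.646, 0.0]
contact_force: [0.4, -0.0, 0.1]
finger_gap: 0.0856
```

```bash
python3 - <<'E'
from dial import *
st=ctrl.read_state();cv2.imwrite("pics/w12.png",ctrl.camera("wrist")[:,:,::-1])
json.dump({k:np.array(v).tolist() for k,v in st.items()},open("w12.json","w"))
print(st["eef_pos"],yaw(st))
crop("pics/w12.png",160,90,200,200,4,"pics/w12c.png")
E
```

```text
[0.54010546 0.20837034 0.19251575] (np.float64(80.50673588757265), array([ 5.29248914e-04, -9.24915774e-05, -9.99999856e-01]))
```

View pics/w12.png

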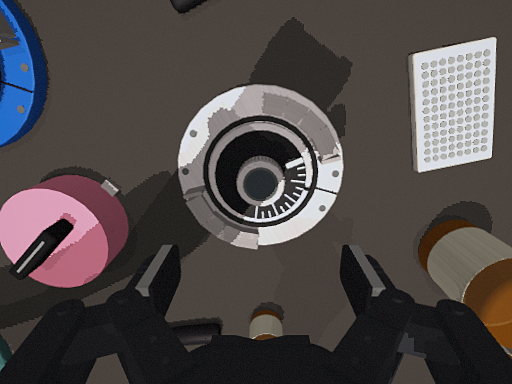

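```bash
cat > chk.py <<'E'
from dial import *
import sys
from scipy.signal import find_peaks
t=sys.argv[1];f=f"pics/{t}.png";j=f"{t}.json"
for c in((.541,.2085),(.5405,.209),(.5415,.208)):
    az,p=polar(f,j,c);pk=find_peaks(p,prominence=20,distance=16)[0]
    a2,q=polar(f,j,c,.02,.074,.090);q=q-cv2.blur(q.reshape(-1,1),(1,61)).ravel();s=(a2>-32)&(a2<-18);k=a2[s][q[s].argmin()]
    a3,q3=polar(f,j,c,.032,.0495,.0535);s=(a3>-35)&(a3<-15)
    print(c,az[pk],"idx plate",k,q[(a2>-32)&(a2<-18)].min(),"idx boss",a3[s][q3[s].argmin()],q3[s].min())
    print(" ",p[pk].astype(int))
E
python3 chk.py w12; python3 chk.py w10
```

```text
(0.541, 0.2085) [-106.5   -96.75  -86.5   -76.    -66.25  -56.    -45.75  -35.75  -25.75
  -15.5    -5.25    4.5    12.5 ] idx plate -25.25 -155.40474 idx boss -25.5 14.197266
  [226 182 178 227 189 193 231 187 186 232 181 179 233]
(0.5405, 0.209) [-105.75  -96.    -85.75  -75.75  -65.75  -55.75  -45.75  -36.    -26.
  -16.     -5.75    3.75   11.5 ] idx plate -25.5 -157.24751 idx boss -25.75 14.876953
  [226 177 174 228 177 183 236 177 178 234 176 174 233]
(0.5415, 0.208) [-107.5   -97.5   -87.    -76.75  -66.5   -56.25  -45.75  -35.5   -25.5
  -15.     -4.75    5.25   13.25] idx plate -25.25 -150.44849 idx boss -25.25 19.13794
  [226 188 185 225 198 204 229 196 195 231 187 184 232]
(0.541, 0.2085) [-108.    -76.    -66.    -55.75  -45.5   -35.5   -25.5   -15.25   -5.25
    4.75   14.75   24.5    34.5    42.5 ] idx plate -25.0 -145.66699 idx boss -25.25 53.6875
  [ 77 243 205 194 238 198 192 243 189 194 242 177 120 187]
(0.5405, 0.209) [-106.75  -75.5   -65.75  -55.75  -45.5   -35.75  -26.    -15.75   -5.75
    4.     14.     23.75   33.5    41.75] idx plate -25.25 -146.14793 idx boss -25.25 55.125
  [ 75 242 195 187 242 186 181 245 184 188 242 175 119 187]
(0.5415, 0.208) [-76.5  -66.5  -55.75 -45.5  -35.25 -25.25 -14.75  -4.5    5.5   15.5
  25.5   35.25  43.5 ] idx plate -25.0 -148.0849 idx boss -25.0 52.9563
  [244 217 204 240 210 199 239 200 201 243 179 121 187]
```

View pics/w12c.png

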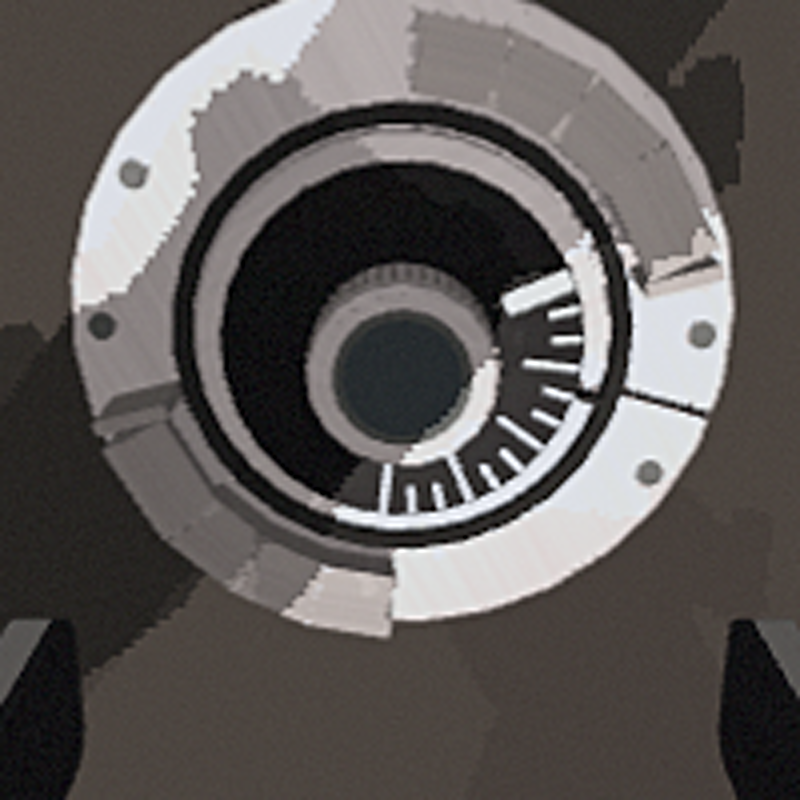

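In this view the 40° tick lies at azimuth −25.75° and the index at −25.25 to −25.5°, so the dial reads about 39.7°. I do a last check of the whole scene.

```bash
python3 - <<'E'
from h import *
for n in("scene","top"): cv2.imwrite(f"pics/{n}13.png",ctrl.camera(n)[:,:,::-1])
a=cv2.imread("pics/scene0.png").astype(int);b=cv2.imread("pics/scene13.png").astype(int)
cv2.imwrite("pics/f13.png",cv2.resize(np.hstack([b[90:340,90:490],a[90:340,90:490]]).astype(np.uint8),None,fx=1,fy=1.2))
def circ(P):
    A=np.c_[2*P[:,:2],np.ones(len(P))];s=np.linalg.lstsq(A,(P[:,:2]**2).sum(1),rcond=None)[0]
    return s[0],s[1],np.sqrt(s[2]+s[0]**2+s[1]**2)
crop("pics/scene13.png",145,150,90,80,7,"pics/c13.png")
s=ctrl.read_state();print(s["time_s"],s["contact_force"])
E
```

```text
16.675 [-0.71769755 -0.25308444  0.01519356]
```

View pics/f13.png

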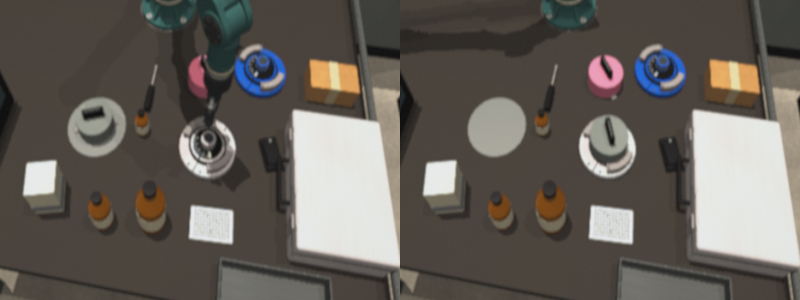

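View pics/c13.png

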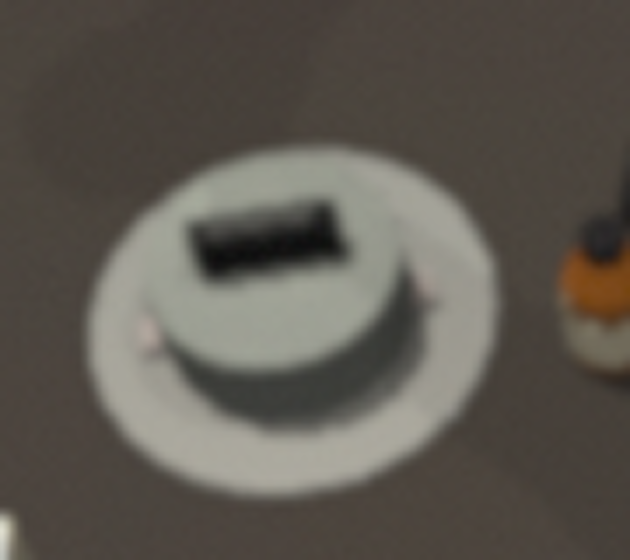

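The tabs at (148,330) and (427,282) straddle the mat centre and the cover is upright. All bystanders stand where they were. I hand in.

```bash
python3 -c "
from rig import ctrl
print(ctrl.hand_in())"
```

```text
the job is handed in; nothing more can be done
None
```

The bayonet cover is off the mount and standing handle up on the grey mat, and the dial is turned from about 70° to about 40°. I handed the job in at about 16.7 s; no verdict was reported.

- **Cover:** I pressed it down about 9 mm, turned it about 91° anticlockwise and lifted it straight off. I lowered it until the force showed it resting on the mat. By the hand's release pose, its centre is within about 1–2 mm of the measured mat centre.
- **Dial:** I gripped the hub and turned it 30° clockwise, then released it. In the last wrist view the 40° tick is 0.25–0.5° from the index line, so it reads about 39.7°. That is within my measuring error of about 0.5°. I did not fit the reading from a second viewpoint after the turn.
- **Everything else:** Comparing the first and last scene pictures by eye, the bystanders, the pink look-alike and the blue mount are where they were. At the end the gripper was open, clear of everything, with wrist force close to zero. No check disagreed.

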